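# Push the chopping board home against its end stop

## Robot

A 6-joint arm with a two-finger parallel gripper is mounted at the origin on a cart in front of the work surface, level with it; the furniture and walls round the work are solid. World frame = base frame: x ahead of the robot, y to its left, z up, the work surface at z = 0. Lengths are in m, angles in rad, forces in N, time in s.
With the tool pointing down it reaches from about 0.35 to 0.775 m from the base axis. Payload 5.5 kg.
Tool frame: the origin (TCP) lies at the very end of the fingers, on their centre line; the grasp point (between the pads) lies 19 mm behind it (robot.grip_depth is the distance from the TCP to the grasp point, in m); z points along the fingers, y is the direction in which the jaws open and shut (so a half turn about z gives the same grasp; the last joint's range is limited). The gripper opens to 85 mm and grips with 20 to 120 N. Pads are 22 mm wide; open, the fingers measure 114 mm over their backs; the gripper's body (76 mm by 85 mm) begins 54 mm behind the grasp point. The pads swing forward as they close: fully open they stand 13 mm farther back than shut.
Start: joints at [-1.364, 0.313, 0.046, 1.304, 0, 1.431], TCP at [0.195, -0.541, 0.231] pointing down, gripper open.
Joint ranges: [-2.76, 2.76], [-0.86, 1.69], [-1.03, 1.26], [-2.2, 2.34], [-1.47, 1.5], [-3.14, 3.14]. Speed limits (rad/s): [2.57, 2.57, 3.14, 3.14, 3.14, 3.14].

## Interface

Orientations are given as a unit quaternion [w, x, y, z].
In Python, from station import robot gives the robot as it stands.
- The arm moves only by the tool carry_out, never from a script. Its argument "rows" is a list of rows, each an object of numbers: "dx", "dy", "dz": the shift along the tool's x, y, z in m; "wx", "wy", "wz": the turn, a rotation vector about the tool's x, y, z in rad. A call has 1 to 20 rows; each row shifts and turns the pose as measured when the row begins, along the tool's axes as they then stand; what a row does not reach is not made up. A row lasts 1/8 s, in which the tool goes at most 62.5 mm and 10.7 degrees, less where a joint would pass 70% of its speed; a pose out of reach is approached as far as the arm can. A call with a gripper value outside its range is refused whole. "claw" is the opening in per cent of the stroke, from 0 (shut) to 100 (fully open), set as the call begins (left out, the last holds). The fingers move at their own pace and stop on an object; "squeeze" is the grip in N (left out, the last holds). Time passes only in rows, so rows that do not move let the fingers close. It gives the time, the measured TCP pose, the force and the opening at its end, in the units of the state.
- robot.state(): the state, without advancing time (a new reading comes with each control period).
- robot.capture(name): name is "side" or "top"; returns the picture (480x640x3 uint8, red, green, blue); there is no depth.
- robot.camera_model(name): a dict with "vfov" (degrees; the focal length in pixels is half the picture's height over the tangent of half this angle, whatever the lens; pixels are square), "cx", "cy" (the principal point, pixels), "cam_to_world" (4x4, takes a point from camera to world coordinates). Camera axes: x right, y down, z forward; pixel columns grow to the right and rows downward; lengths in m; the calibration is good to about 2 mm. A picture is of the moment at which its call begins. camera_model takes no time and is no camera call.
- robot.close_job(): hands the job in, once; it reports no verdict.
Trained networks look in the newest picture that a camera, given by its name, has taken for a name from the list of things; names that differ only in an ending like _2 or _b are one class to them, and where a whole thing is asked for, a point or a joint stands for the part that bears it (a point fixed in the world has none). Each returns a list of dicts, best first, with "confidence" (0 to 1); they miss things now and then, are a little off and sometimes report something else, mostly with a low value. They report only what shows in the picture. A call takes as long as a camera call. They do not tell look-alikes from the thing itself.
- robot.spot_in(camera, target): "xy" ([column, row] in pixels, amid what is visible of it).
- robot.silhouettes(camera, target): "pixels" (480x640 bool, what is visible of it) and "xy" ([column, row] in pixels, amid what is visible of it).
- robot.landmark_of(camera, target): "xy" ([column, row] in pixels: a listed point, or the origin of a listed thing).
The state is a dict: "time": time; "joints": joint angles; "joint_vel": joint speeds; "tau": joint torques, N m; "tcp_pos": TCP position; "tool_rot": TCP orientation; "contact_force": force on the tool from outside, world axes, zero at the start; "ft_torque": the same for the moment, N m; "grip_width": finger opening in m.
Only numpy, scipy, OpenCV 4.12 (cv2) and the standard library are available. Lean on these libraries where they do the work, as an engineer would, in place of code of your own. Each camera call takes 0.05 s, during which the arm holds its last target. There are 200 camera calls.

## Task

The chopping board has to sit against its stop before anyone cuts on it. With the fingertips, push the flat chopping board along the worktop, with the salt cellar still standing on it, until its end lies flush against the low wooden stop bar. Pick nothing up, do not touch the salt cellar, and leave the tin, the mug and the garlic where they are.

Things in the scene. Friction and masses are not known exactly. Their poses are not given: they have to be found in the camera images.
- end_stop: Low pale wooden bar fixed to the worktop, 240 mm long, 36 mm deep, 30 mm high, with two brass screw heads on top; it cannot move. Origin: the foot of the middle of the face that the board must meet (on the worktop, z = 0). Its y axis points out of that face towards the board, its x axis runs along the face, z up.
- cutting_board: Flat brown wooden chopping board lying loose, 200 mm (own x) by 300 mm (own y) by 21 mm thick, 0.55 to 0.9 kg; origin: centre of its underside, z up. Its -y end faces the stop, 55 to 125 mm from it at the start, and it lies up to 11 degrees crooked to the stop (square when their y axes agree). With the salt cellar on it, it takes about 2 to 7 N to slide.
- board_end (a point): Middle of the lower edge of the board's end that must meet the stop (150 mm from the board's centre, on its own -y side); axes as the board.
- board_push_end (a point): Middle of the lower edge of the board's other end (150 mm from its centre, own +y side), the end to push: a flat upright face 200 mm wide, 21 mm high. A push off its middle turns the board (75 mm off: about 0.015 rad per 10 mm). If one corner meets the stop first, a push at the middle may jam; pushing near the side that lags brings it square.
- salt_cellar: Round grey stone salt cellar with a wooden lid and small knob, 92 mm across, 76 mm high, about 0.3 kg, standing loose on the board (so its top is 97 mm above the worktop), its centre 150 to 190 mm from the board's pushing end; origin: centre of its underside, z up. The lid does not move.
- tin: Bystander: short food tin, 75 mm across, 58 mm high; origin: centre of its underside.
- mug: Bystander: white mug with a handle, 83 mm across, 86 mm high; origin: centre of its underside.
- garlic: Bystander: garlic bulb, about 60 mm across and 58 mm high; origin: centre of its underside.
Things that resemble listed ones, but are neither listed nor needed, are in the scene too. Of the things that look like the salt_cellar, the smaller one is meant.

How it is judged:
At the end, for the whole second after the job is handed in: The board lies flat with its end against the stop: gap at the middle of the end under 6 mm, board within 0.035 rad (2 degrees) of square to the stop, its end not more than 60 mm off the stop's middle sideways; the salt cellar stands upright on the board; both at rest (y of board_end in the frame of end_stop below 0.006 m and angle between the y axis of cutting_board and the y axis of end_stop, either way round below 0.035 rad and x of board_end in the frame of end_stop between -0.06 and 0.06 m and height (world z) of cutting_board below 0.005 m and angle between cutting_board's own z axis and vertical below 0.03 rad and z of salt_cellar in the frame of cutting_board between 0.016 and 0.026 m and angle between salt_cellar's own z axis and vertical below 0.06 rad and linear speed of each of cutting_board, salt_cellar below 0.01 m/s); the robot touches nothing.
It fails at once if the board is lifted or tipped off the worktop (height (world z) of cutting_board above 0.012 m or angle between cutting_board's own z axis and vertical above 0.08 rad).
It fails at once if the salt cellar is touched by the robot (contact force between any of the fingers, the arm and salt_cellar above 0.5 N).
It fails at once if the salt cellar is lifted, tipped or falls off the board (angle between salt_cellar's own z axis and vertical above 0.3 rad or z of salt_cellar in the frame of cutting_board above 0.035 m or z of salt_cellar in the frame of cutting_board below 0.01 m).
It fails at once if the tin, the mug or the garlic is moved more than 20 mm (distance of any of tin, mug, garlic from where it was at the start of the episode above 0.02 m).
It also fails if it takes over 64 s, if anything falls off the work surface, if the arm or the gripper's body presses on something with over 40 N, if the wrist force passes 120 N, or if a joint passes its speed limit or range.

## Working session

There is one attempt and no reset: what is moved stays moved. The work goes in short steps, Python scripts to look and compute and a tool call to move; the robot and the scene stay as the last step left them, time stands still between calls to the robot, and variables do not carry over. Pictures are saved under pics/ and viewed, about 8 in all and at most 12, crops included, and the job is handed in when it is done.

Besides the shell and the picture viewer there is one more tool, called after "Call:" as name(argument=value, ...), one argument or row to a line, values as JSON. carry_out: Moves the arm, as the interface text tells. Its arguments: {"type":"object","properties":{"rows":{"type":"array","items":{"type":"object","properties":{"dx":{"type":"number"},"dy":{"type":"number"},"dz":{"type":"number"},"wx":{"type":"number"},"wy":{"type":"number"},"wz":{"type":"number"}}}},"claw":{"type":"number"},"squeeze":{"type":"number"}},"required":["rows"]}

```bash
mkdir -p pics; cat > h.py <<'E'
import numpy as np, cv2
from station import robot
def ray(cam,xy,z=0.):
    m=robot.camera_model(cam); f=240/np.tan(np.radians(m["vfov"])/2); T=np.array(m["cam_to_world"])
    d=T[:3,:3]@np.array([(xy[0]-m["cx"])/f,(xy[1]-m["cy"])/f,1]); o=T[:3,3]
    return (o+d*(z-o[2])/d[2])
def proj(cam,p):
    m=robot.camera_model(cam); f=240/np.tan(np.radians(m["vfov"])/2); T=np.linalg.inv(np.array(m["cam_to_world"]))
    c=T[:3,:3]@np.array(p)+T[:3,3]; return [m["cx"]+f*c[0]/c[2],m["cy"]+f*c[1]/c[2]]
def snap(cam,name):
    im=robot.capture(cam); cv2.imwrite(f"pics/{name}.png",im[:,:,::-1]); return im
E
python3 - <<'E'
from h import *
np.set_printoptions(precision=3,suppress=True)
for c in("top","side"):
    snap(c,c+"0"); print(c,robot.camera_model(c))
    for t in("end_stop","board_end","board_push_end","cutting_board","salt_cellar","tin","mug","garlic"):
        z=.021 if t=="salt_cellar" else 0
        print(t,[(np.round(d["xy"]),round(d["confidence"],2),ray(c,d["xy"],z)[:2]) for d in robot.landmark_of(c,t)[:3]])
s=robot.state();print(s["time"],s["tcp_pos"],s["tool_rot"],s["contact_force"])
E
```

```text
top {'vfov': 54.56788508652417, 'cx': 318.0114537610497, 'cy': 253.81149005918905, 'cam_to_world': array([[ 0.274, -0.927,  0.256,  0.367],
       [-0.962, -0.266,  0.068, -0.118],
       [ 0.005, -0.264, -0.964,  0.972],
       [ 0.   ,  0.   ,  0.   ,  1.   ]])}
end_stop []
board_end [(array([339., 344.]), 0.91, array([ 0.453, -0.144]))]
board_push_end [(array([208., 295.]), 0.88, array([0.475, 0.149]))]
cutting_board [(array([272., 319.]), 0.72, array([0.463, 0.003])), (array([459., 386.]), 0.69, array([ 0.438, -0.397]))]
salt_cellar [(array([154., 251.]), 0.88, array([0.529, 0.284])), (array([273., 333.]), 0.87, array([ 0.435, -0.009]))]
tin [(array([461., 386.]), 0.91, array([ 0.438, -0.403]))]
mug [(array([308., 202.]), 0.7, array([0.735, 0.006]))]
garlic [(array([248., 182.]), 0.64, array([0.742, 0.148]))]
side {'vfov': 54.78344952778636, 'cx': 309.1123323033005, 'cy': 238.97143921899976, 'cam_to_world': array([[-0.987, -0.118,  0.107,  0.47 ],
       [-0.158,  0.669, -0.727,  0.736],
       [ 0.014, -0.734, -0.679,  0.766],
       [ 0.   ,  0.   ,  0.   ,  1.   ]])}
end_stop [(array([364., 204.]), 0.72, array([ 0.468, -0.243]))]
board_end [(array([367., 227.]), 0.71, array([ 0.454, -0.153]))]
board_push_end [(array([345., 317.]), 0.88, array([0.481, 0.137]))]
cutting_board [(array([358., 267.]), 0.8, array([ 0.466, -0.01 ]))]
salt_cellar [(array([372., 265.]), 0.74, array([ 0.434, -0.002])), (array([305., 375.]), 0.72, array([0.538, 0.295]))]
tin [(array([378., 167.]), 0.56, array([ 0.442, -0.425]))]
mug [(array([243., 257.]), 0.66, array([0.734, 0.003]))]
garlic [(array([220., 306.]), 0.97, array([0.743, 0.153])), (array([344., 319.]), 0.61, array([0.482, 0.143])), (array([359., 269.]), 0.33, array([ 0.463, -0.004]))]
0.9 [ 0.195 -0.541  0.231] [0.    0.985 0.173 0.   ] [-0.12  -0.412  0.019]
```

View pics/top0.png

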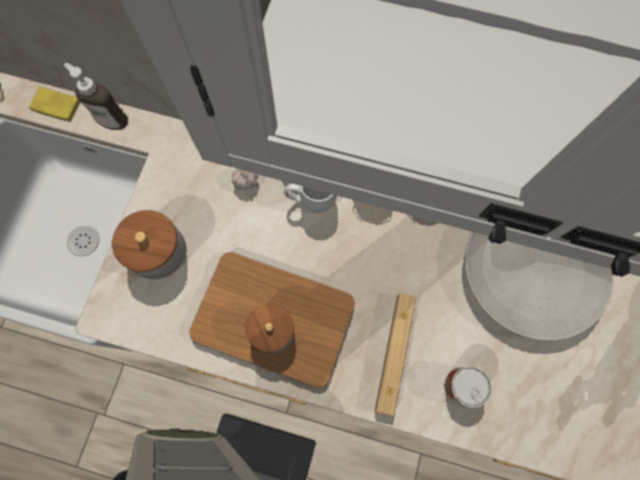

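View pics/side0.png

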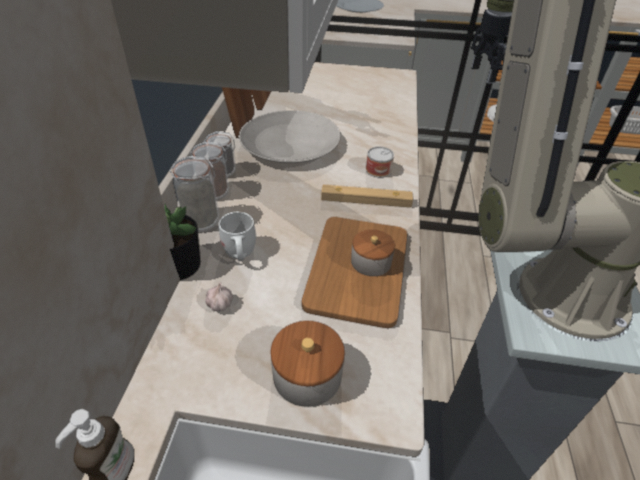

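The board lies with its push end to the left (top picture: cellar on the board at about (270,330), stop bar from (405,295) to (385,415)). The larger look-alike pot at (147,245) stands next to the push side. I'll fit the outlines of the stop and board in both views.

```bash
cat >> h.py <<'E'
from scipy.optimize import minimize
def fit(t,size,yoff,p0,cams=("top","side"),zoff=0.):
    # box size (x,y,z), centre at yoff along own y from origin; pose x,y,yaw
    obs={}
    for c in cams:
        L=robot.silhouettes(c,t)
        if not L: print("none",t,c); continue
        def dist(d): return np.linalg.norm(ray(c,d["xy"])[:2]-np.array(p0[:2]))
        m=min(L,key=dist)["pixels"].astype(np.uint8)
        cs=np.vstack([k for k in cv2.findContours(m,0,2)[0] if cv2.contourArea(k)>60])
        mm=np.zeros_like(m); cv2.fillConvexPoly(mm,cv2.convexHull(cs),1); obs[c]=mm
        print(t,c,"hull px",mm.sum(),"raw",m.sum())
    S=4
    def iou(p,c):
        x,y,a=p; P=[]
        for i in(-.5,.5):
            for j in(-.5,.5):
                for k in(0,1):
                    u=i*size[0];v=j*size[1]+yoff
                    P.append(proj(c,[x+np.cos(a)*u-np.sin(a)*v,y+np.sin(a)*u+np.cos(a)*v,k*size[2]+zoff]))
        h=cv2.convexHull(np.array(P,np.float32))
        m=np.zeros((480,640),np.uint8); cv2.fillConvexPoly(m,np.round(h*16).astype(np.int32),255,cv2.LINE_AA,4)
        m=m/255.; o=obs[c]; return np.minimum(m,o).sum()/np.maximum(m,o).sum()
    out={}
    for cs in [list(obs)]+[[c] for c in obs]:
        f=lambda p:-sum(iou(p,c) for c in cs)/len(cs)
        p0_=np.array(p0)
        for s in(.02,.005):
            r=minimize(f,p0_,method="Nelder-Mead",options=dict(initial_simplex=p0_+np.vstack([np.zeros(3),np.diag([s,s,3*s])]),xatol=1e-5,fatol=1e-5)); p0_=r.x
        print(t,cs,np.round(r.x,4),"iou",round(-r.fun,3)); out[tuple(cs)]=r.x
    return out[tuple(obs)]
E
cat > rel.py <<'E'
from h import *
import sys
def rel(b,s):
    e=b[:2]+.15*np.array([np.sin(b[2]),-np.cos(b[2])]); d=e-s[:2]
    print("gap y %.4f  x %.4f  yaw err %.4f"%(-np.sin(s[2])*d[0]+np.cos(s[2])*d[1],np.cos(s[2])*d[0]+np.sin(s[2])*d[1],b[2]-s[2]))
E
python3 - <<'E'
from rel import *
s=fit("end_stop",(.24,.036,.03),-.018,(.468,-.243,0.))
b=fit("cutting_board",(.2,.3,.021),0,(.465,-.004,-.08)); rel(b,s)
pe=b[:2]+.15*np.array([-np.sin(b[2]),np.cos(b[2])]);print("push end",pe)
for c in("top","side"):
    for d in robot.silhouettes(c,"salt_cellar")[:2]:
        x,y,w,h=cv2.boundingRect(d["pixels"].astype(np.uint8)); print(c,x,y,w,h,ray(c,(x+w/2,y+h),0)[:2],ray(c,(x,y+h/2),.05)[:2],ray(c,(x+w,y+h/2),.05)[:2])
E
```

```text
end_stop top hull px 2654 raw 2474
end_stop side hull px 1524 raw 1380Traceback (most recent call last):
  File "<stdin>", line 2, in <module>
  File "h.py", line 40, in fit
    r=minimize(f,p0_,method="Nelder-Mead",options=dict(initial_simplex=p0_+np.vstack([np.zeros(3),np.diag([s,s,3*s])]),xatol=1e-5,fatol=1e-5)); p0_=r.x
    res = _minimize_neldermead(fun, x0, args, callback, bounds=bounds,
                               **options)
    fxr = func(xr)
    fx = function(np.copy(x), *(wrapper_args + args))
  File "h.py", line 37, in <lambda>
    f=lambda p:-sum(iou(p,c) for c in cs)/len(cs)
                ~~~^^^^^^^^^^^^^^^^^^^^^^
  File "h.py", line 37, in <genexpr>
    f=lambda p:-sum(iou(p,c) for c in cs)/len(cs)
                    ~~~^^^^^
  File "h.py", line 31, in iou
    P.append(proj(c,[x+np.cos(a)*u-np.sin(a)*v,y+np.sin(a)*u+np.cos(a)*v,k*size[2]+zoff]))
             ~~~~^^^^^^^^^^^^^^^^^^^^^^^^^^^^^^^^^^^^^^^^^^^^^^^^^^^^^^^^^^^^^^^^^^^^^^^^
  File "h.py", line 8, in proj
    m=robot.camera_model(cam); f=240/np.tan(np.radians(m["vfov"])/2); T=np.linalg.inv(np.array(m["cam_to_world"]))
ValueError: time passes only in moves, steps and waits
```

Call:
carry_out(
  rows=[
    {"dx":0.055,"dy":-0.015},
    {"dx":0.055,"dy":-0.015},
  ],
  claw=55,
)

```text
$.rows[0]: bad value
```

```bash
sed -i 's/robot.camera_model(cam)/cm(cam)/; s/^from station import robot/from station import robot\nimport functools\n@functools.lru_cache\ndef cm(c): return robot.camera_model(c)/' h.py
cat > m.py <<'E'
from rel import *
s=fit("end_stop",(.24,.036,.03),-.018,(.468,-.243,0.))
b=fit("cutting_board",(.2,.3,.021),0,(.465,-.004,-.08)); rel(b,s)
pe=b[:2]+.15*np.array([-np.sin(b[2]),np.cos(b[2])]);print("push end",pe)
for c in("top","side"):
    for d in robot.silhouettes(c,"salt_cellar")[:2]:
        x,y,w,h=cv2.boundingRect(d["pixels"].astype(np.uint8)); print(c,x,y,w,h,ray(c,(x,y+h/2),.05)[:2],ray(c,(x+w,y+h/2),.05)[:2])
E
python3 m.py
```

```text
end_stop top hull px 2654 raw 2474
end_stop side hull px 1524 raw 1380
end_stop ['top', 'side'] [ 0.464  -0.2404  0.0375] iou 0.876
end_stop ['top'] [ 0.4649 -0.2399  0.0407] iou 0.948
end_stop ['side'] [ 0.4641 -0.249   0.0475] iou 0.891
cutting_board top hull px 14609 raw 12413
cutting_board side hull px 9407 raw 7516
cutting_board ['top', 'side'] [ 0.4662 -0.0008 -0.0708] iou 0.966
cutting_board ['top'] [ 0.4662  0.0015 -0.0686] iou 0.977
cutting_board ['side'] [ 0.4661 -0.0045 -0.0714] iou 0.973
gap y 0.0903  x -0.0051  yaw err -0.1083
push end [0.4767766  0.14886589]
top 246 304 49 50 [0.42546638 0.0406721 ] [ 0.45194312 -0.05191781]
top 111 210 76 70 [0.51236564 0.36176486] [0.55549782 0.21150265]
side 351 229 44 47 [ 0.48505883 -0.00299524] [ 0.38879053 -0.01984424]
side 270 319 75 88 [0.60025687 0.29977522] [0.46962471 0.27764157]
```

Call:
carry_out(
  rows=[
    {"dx":0.05,"dy":-0.01,"dz":0,"wx":0,"wy":0,"wz":0},
    {"dx":0.05,"dy":-0.01,"dz":0,"wx":0,"wy":0,"wz":0},
  ],
  claw=55,
)

```text
time: 1.55
tcp_pos: [0.2818, -0.4895, 0.231]
tool_rot: [0.001, 0.986, 0.169, -0.0]
contact_force: [0.2, 0.2, 0.2]
grip_width: 0.0516
```

```bash
cat > plan.py <<'E'
from h import *
from scipy.spatial.transform import Rotation as R
def plan(way,head,n,nturn):
    s=robot.state(); w,x,y,z=s["tool_rot"]; M=R.from_quat([x,y,z,w]).as_matrix()
    h0=np.arctan2(M[1,0],M[0,0]); P=np.vstack([s["tcp_pos"],way]); L=np.r_[0,np.cumsum(np.linalg.norm(np.diff(P,axis=0),axis=1))]
    Q=np.array([np.interp(np.linspace(0,L[-1],n+1),L,P[:,i]) for i in range(3)]).T
    dh=(head-h0)/nturn; print("h0",h0,"tool z",M[:,2],"pos",s["tcp_pos"])
    for i in range(n):
        h=h0+dh*min(i,nturn); d=Q[i+1]-Q[i]
        print("dx %.3f dy %.3f dz %.3f wz %.3f"%(np.cos(h)*d[0]+np.sin(h)*d[1],np.sin(h)*d[0]-np.cos(h)*d[1],-d[2],-dh if i<nturn else 0))
E
python3 -c "
from plan import *
plan([[.45,-.3,.231],[.445,.185,.231]],np.pi/2+.04,18,9)"
```

```text
h0 0.33957616091285936 tool z [-1.06380874e-04 -1.03523219e-03 -9.99999458e-01] pos [ 0.28184175 -0.48951007  0.23095689]
dx 0.036 dy -0.020 dz -0.000 wz -0.141
dx 0.038 dy -0.015 dz -0.000 wz -0.141
dx 0.040 dy -0.009 dz -0.000 wz -0.141
dx 0.041 dy -0.003 dz -0.000 wz -0.141
dx 0.041 dy 0.002 dz -0.000 wz -0.141
dx 0.040 dy 0.008 dz -0.000 wz -0.141
dx 0.038 dy -0.011 dz -0.000 wz -0.141
dx 0.040 dy -0.010 dz -0.000 wz -0.141
dx 0.041 dy -0.005 dz -0.000 wz -0.141
dx 0.041 dy 0.001 dz -0.000 wz 0.000
dx 0.041 dy 0.001 dz -0.000 wz 0.000
dx 0.041 dy 0.001 dz -0.000 wz 0.000
dx 0.041 dy 0.001 dz -0.000 wz 0.000
dx 0.041 dy 0.001 dz -0.000 wz 0.000
dx 0.041 dy 0.001 dz -0.000 wz 0.000
dx 0.041 dy 0.001 dz -0.000 wz 0.000
dx 0.041 dy 0.001 dz -0.000 wz 0.000
dx 0.041 dy 0.001 dz -0.000 wz 0.000
```

Call:
carry_out(
  rows=[
    {"dx":0.036,"dy":-0.02,"dz":0,"wx":0,"wy":0,"wz":-0.14},
    {"dx":0.038,"dy":-0.015,"dz":0,"wx":0,"wy":0,"wz":-0.14},
    {"dx":0.04,"dy":-0.009,"dz":0,"wx":0,"wy":0,"wz":-0.14},
    {"dx":0.041,"dy":-0.003,"dz":0,"wx":0,"wy":0,"wz":-0.14},
    {"dx":0.041,"dy":0.002,"dz":0,"wx":0,"wy":0,"wz":-0.14},
    {"dx":0.04,"dy":0.008,"dz":0,"wx":0,"wy":0,"wz":-0.14},
    {"dx":0.038,"dy":-0.011,"dz":0,"wx":0,"wy":0,"wz":-0.14},
    {"dx":0.04,"dy":-0.01,"dz":0,"wx":0,"wy":0,"wz":-0.14},
    {"dx":0.041,"dy":-0.005,"dz":0,"wx":0,"wy":0,"wz":-0.14},
    {"dx":0.041,"dy":0.001,"dz":0,"wx":0,"wy":0,"wz":0},
    {"dx":0.041,"dy":0.001,"dz":0,"wx":0,"wy":0,"wz":0},
    {"dx":0.041,"dy":0.001,"dz":0,"wx":0,"wy":0,"wz":0},
    {"dx":0.041,"dy":0.001,"dz":0,"wx":0,"wy":0,"wz":0},
    {"dx":0.041,"dy":0.001,"dz":0,"wx":0,"wy":0,"wz":0},
    {"dx":0.041,"dy":0.001,"dz":0,"wx":0,"wy":0,"wz":0},
    {"dx":0.041,"dy":0.001,"dz":0,"wx":0,"wy":0,"wz":0},
  ],
)

```text
time: 3.55
tcp_pos: [0.4366, 0.1233, 0.2307]
tool_rot: [0.004, 0.681, 0.732, 0.001]
contact_force: [0.6, -1.0, -0.5]
grip_width: 0.0469
```

```bash
python3 -c "
from plan import *
plan([[.442,.188,.231],[.442,.188,.05]],np.pi/2+.04,12,4)"
```

```text
h0 1.642799197768168 tool z [ 0.00728588 -0.00315023 -0.9999685 ] pos [0.43658377 0.12325371 0.2306523 ]
dx 0.020 dy 0.003 dz -0.000 wz 0.008
dx 0.020 dy 0.003 dz -0.000 wz 0.008
dx 0.020 dy 0.003 dz -0.000 wz 0.008
dx 0.003 dy 0.000 dz 0.017 wz 0.008
dx 0.000 dy 0.000 dz 0.020 wz 0.000
dx 0.000 dy 0.000 dz 0.020 wz 0.000
dx 0.000 dy 0.000 dz 0.020 wz 0.000
dx 0.000 dy 0.000 dz 0.020 wz 0.000
dx 0.000 dy 0.000 dz 0.020 wz 0.000
dx 0.000 dy 0.000 dz 0.020 wz 0.000
dx 0.000 dy 0.000 dz 0.020 wz 0.000
dx 0.000 dy 0.000 dz 0.020 wz 0.000
```

Call:
carry_out(
  rows=[
    {"dx":0.022,"dy":0.003,"dz":0,"wx":0,"wy":0,"wz":0.008},
    {"dx":0.022,"dy":0.003,"dz":0,"wx":0,"wy":0,"wz":0.008},
    {"dx":0.02,"dy":0.003,"dz":0,"wx":0,"wy":0,"wz":0.008},
    {"dx":0.003,"dy":0,"dz":0.01,"wx":0,"wy":0,"wz":0.008},
    {"dx":0,"dy":0,"dz":0.025,"wx":0,"wy":0,"wz":0},
    {"dx":0,"dy":0,"dz":0.025,"wx":0,"wy":0,"wz":0},
    {"dx":0,"dy":0,"dz":0.025,"wx":0,"wy":0,"wz":0},
    {"dx":0,"dy":0,"dz":0.025,"wx":0,"wy":0,"wz":0},
    {"dx":0,"dy":0,"dz":0.025,"wx":0,"wy":0,"wz":0},
    {"dx":0,"dy":0,"dz":0.025,"wx":0,"wy":0,"wz":0},
    {"dx":0,"dy":0,"dz":0,"wx":0,"wy":0,"wz":0},
  ],
)

```text
time: 4.92
tcp_pos: [0.4397, 0.1906, 0.0631]
tool_rot: [0.004, 0.693, 0.721, 0.0]
contact_force: [-0.6, 0.1, 0.4]
grip_width: 0.047
```

```bash
python3 -c "
from plan import *
a=snap('top','top1');b=snap('side','side1')
cv2.imwrite('pics/c1.png',np.hstack([cv2.resize(a[190:420,90:290],None,fx=2,fy=2),cv2.resize(b[200:430,220:420],None,fx=2,fy=2)])[:,:,::-1])
plan([[.442,.188,.008]],np.pi/2+.04,4,1)"
```

```text
h0 1.6115936695762945 tool z [ 0.01028016 -0.00444419 -0.99993728] pos [0.44166698 0.19125133 0.06517611]
dx -0.001 dy 0.000 dz 0.014 wz 0.001
dx -0.001 dy 0.000 dz 0.014 wz 0.000
dx -0.001 dy 0.000 dz 0.014 wz 0.000
dx -0.001 dy 0.000 dz 0.014 wz 0.000
```

View pics/c1.png

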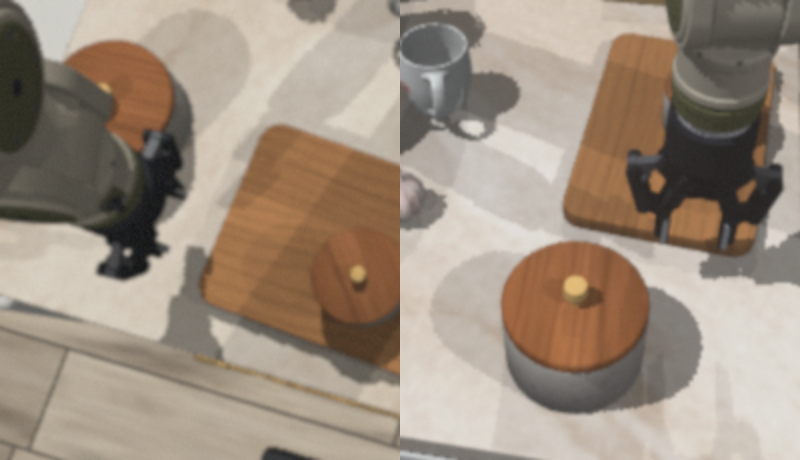

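The open fingers hang just behind the board's push end (fingertips at about (665,230) and (725,235) in the right half of the crop). They are clear of the large pot, so I'm going down.

Call:
carry_out(
  rows=[
    {"dx":0,"dy":0,"dz":0.02,"wx":0,"wy":0,"wz":0},
    {"dx":0,"dy":0,"dz":0.02,"wx":0,"wy":0,"wz":0},
    {"dx":0,"dy":0,"dz":0.012,"wx":0,"wy":0,"wz":0},
    {"dx":0,"dy":0,"dz":0.006,"wx":0,"wy":0,"wz":0},
    {"dx":0,"dy":0,"dz":0,"wx":0,"wy":0,"wz":0},
  ],
)

```text
time: 5.65
tcp_pos: [0.4479, 0.1917, 0.0115]
tool_rot: [0.008, 0.693, 0.721, 0.007]
contact_force: [-0.4, 0.3, -1.0]
grip_width: 0.0466
```

Call:
carry_out(
  rows=[
    {"dx":0,"dy":-0.004,"dz":0.003,"wx":0.02,"wy":0,"wz":0},
    {"dx":-0.005,"dy":-0.003,"dz":0.002,"wx":0,"wy":0,"wz":0},
    {"dx":-0.006,"dy":0,"dz":0,"wx":0,"wy":0,"wz":0},
    {"dx":-0.006,"dy":0,"dz":0,"wx":0,"wy":0,"wz":0},
    {"dx":-0.006,"dy":0,"dz":0,"wx":0,"wy":0,"wz":0},
  ],
)

```text
time: 6.28
tcp_pos: [0.4425, 0.1673, 0.0075]
tool_rot: [0.002, 0.693, 0.721, -0.0]
contact_force: [-0.3, 0.0, -0.2]
grip_width: 0.0471
```

Call:
carry_out(
  rows=[
    {"dx":-0.005,"dy":0,"dz":0,"wx":0,"wy":0,"wz":0},
    {"dx":-0.005,"dy":0,"dz":0,"wx":0,"wy":0,"wz":0},
    {"dx":-0.005,"dy":0,"dz":0,"wx":0,"wy":0,"wz":0},
    {"dx":-0.005,"dy":0,"dz":0,"wx":0,"wy":0,"wz":0},
    {"dx":-0.005,"dy":0,"dz":0,"wx":0,"wy":0,"wz":0},
  ],
)

```text
time: 6.9
tcp_pos: [0.4426, 0.1426, 0.0075]
tool_rot: [-0.001, 0.692, 0.722, 0.001]
contact_force: [-0.8, 4.2, 1.2]
grip_width: 0.0468
```

Call:
carry_out(
  rows=[
    {"dx":-0.005,"dy":0,"dz":0,"wx":0,"wy":0,"wz":0},
    {"dx":-0.005,"dy":0,"dz":0,"wx":0,"wy":0,"wz":0},
    {"dx":-0.005,"dy":0,"dz":0,"wx":0,"wy":0,"wz":0},
    {"dx":-0.005,"dy":0,"dz":0,"wx":0,"wy":0,"wz":0},
    {"dx":-0.005,"dy":0,"dz":0,"wx":0,"wy":0,"wz":0},
    {"dx":-0.005,"dy":0,"dz":0,"wx":0,"wy":0,"wz":0},
    {"dx":-0.005,"dy":0,"dz":0,"wx":0,"wy":0,"wz":0},
  ],
)

```text
time: 7.78
tcp_pos: [0.4432, 0.1055, 0.0074]
tool_rot: [-0.002, 0.692, 0.722, 0.001]
contact_force: [-1.3, 6.2, 1.6]
grip_width: 0.0466
```

```bash
python3 -c "
from rel import *
a=snap('top','top2');b=snap('side','side2')
cv2.imwrite('pics/c2.png',np.hstack([cv2.resize(a[230:430,180:430],None,fx=1.6,fy=1.6),cv2.resize(b[170:370,200:450],None,fx=1.6,fy=1.6)])[:,:,::-1])
b=fit('cutting_board',(.2,.3,.021),0,(.466,-.05,-.02)); rel(b,np.array([.4645,-.241,.04]))"
```

```text
cutting_board top hull px 14455 raw 12296
cutting_board side hull px 6326 raw 3829
cutting_board ['top', 'side'] [ 0.4826 -0.0558  0.0358] iou 0.85
cutting_board ['top'] [ 0.4816 -0.0551  0.0355] iou 0.975
cutting_board ['side'] [ 0.4873 -0.0618  0.0363] iou 0.746
gap y 0.0343  x 0.0249  yaw err -0.0042
```

View pics/c2.png

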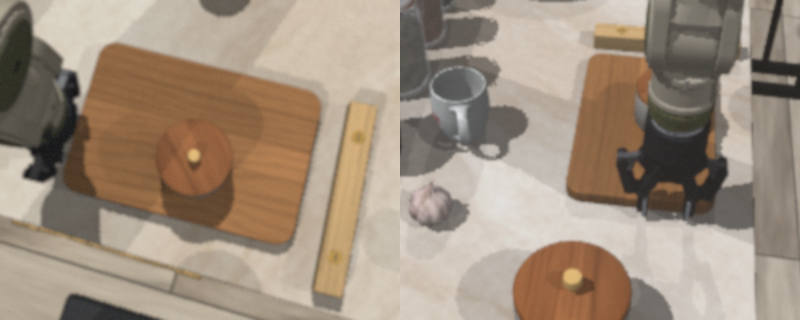

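The board now fits as square, with a gap of about 34 mm and 25 mm off to the side; the crop shows it nearly parallel to the bar. I'll back off, centre the fingers on the end, and push on.

Call:
carry_out(
  rows=[
    {"dx":0.008,"dy":0,"dz":0,"wx":0,"wy":0,"wz":0},
    {"dx":0.004,"dy":0.01,"dz":0,"wx":0,"wy":0,"wz":0},
    {"dx":0,"dy":0.012,"dz":0,"wx":0,"wy":0,"wz":0},
    {"dx":0,"dy":0.006,"dz":0,"wx":0,"wy":0,"wz":0},
    {"dx":-0.003,"dy":0,"dz":0,"wx":0,"wy":0,"wz":0},
    {"dx":-0.005,"dy":0,"dz":0,"wx":0,"wy":0,"wz":0},
    {"dx":-0.005,"dy":0,"dz":0,"wx":0,"wy":0,"wz":0},
    {"dx":-0.005,"dy":0,"dz":0,"wx":0,"wy":0,"wz":0},
    {"dx":-0.005,"dy":0,"dz":0,"wx":0,"wy":0,"wz":0},
    {"dx":-0.005,"dy":0,"dz":0,"wx":0,"wy":0,"wz":0},
    {"dx":-0.005,"dy":0,"dz":0,"wx":0,"wy":0,"wz":0},
  ],
)

```text
time: 9.35
tcp_pos: [0.4748, 0.0859, 0.0075]
tool_rot: [-0.002, 0.692, 0.722, 0.002]
contact_force: [-1.6, 5.6, -0.9]
grip_width: 0.0472
```

Call:
carry_out(
  rows=[
    {"dx":-0.004,"dy":0,"dz":0,"wx":0,"wy":0,"wz":0},
    {"dx":-0.004,"dy":0,"dz":0,"wx":0,"wy":0,"wz":0},
    {"dx":-0.003,"dy":0,"dz":0,"wx":0,"wy":0,"wz":0},
  ],
)

```text
time: 9.72
tcp_pos: [0.4753, 0.0743, 0.0076]
tool_rot: [-0.002, 0.692, 0.722, 0.003]
contact_force: [-0.3, 4.2, 1.0]
grip_width: 0.0472
```

Call:
carry_out(
  rows=[
    {"dx":-0.003,"dy":0,"dz":0,"wx":0,"wy":0,"wz":0},
  ],
)

```text
time: 9.85
tcp_pos: [0.4754, 0.0716, 0.0075]
tool_rot: [-0.003, 0.692, 0.722, 0.003]
contact_force: [0.5, 13.2, 1.8]
grip_width: 0.047
```

Call:
carry_out(
  rows=[
    {"dx":-0.003,"dy":0,"dz":0,"wx":0,"wy":0,"wz":0},
  ],
)

```text
time: 9.98
tcp_pos: [0.4753, 0.0716, 0.0076]
tool_rot: [-0.005, 0.691, 0.723, 0.006]
contact_force: [-0.6, 21.6, 2.4]
grip_width: 0.0474
```

```bash
python3 -c "
from rel import *
a=snap('top','top3');b=snap('side','side3')
cv2.imwrite('pics/c3.png',np.hstack([cv2.resize(a[260:430,260:430],None,fx=2.35,fy=2.35),cv2.resize(b[170:340,260:430],None,fx=2.35,fy=2.35)])[:,:,::-1])
b=fit('cutting_board',(.2,.3,.021),0,(.482,-.09,.04),cams=('top',)); rel(b,np.array([.4647,-.2402,.04]))
print(robot.state()['contact_force'])"
```

```text
cutting_board top hull px 14843 raw 12634
cutting_board ['top'] [ 0.4838 -0.0889  0.0469] iou 0.977
cutting_board ['top'] [ 0.4838 -0.0889  0.0469] iou 0.977
gap y 0.0005  x 0.0262  yaw err 0.0069
[-0.98334539 16.52586384  1.00211911]
```

View pics/c3.png

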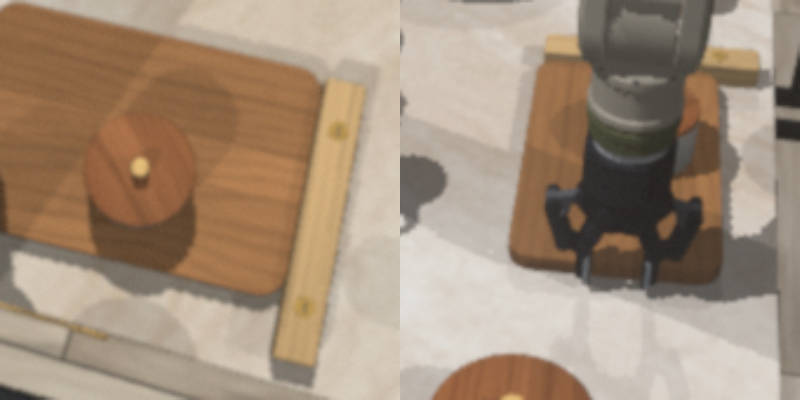

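The board's end lies flush along the bar, with no wedge visible. The fit gives a gap of about 0.5 mm and a yaw error of about 0.007 rad. I'm withdrawing the fingers.

Call:
carry_out(
  rows=[
    {"dx":0.004,"dy":0,"dz":0,"wx":0,"wy":0,"wz":0},
    {"dx":0.012,"dy":0,"dz":0,"wx":0,"wy":0,"wz":0},
    {"dx":0.015,"dy":0,"dz":0,"wx":0,"wy":0,"wz":0},
    {"dx":0.012,"dy":0,"dz":0,"wx":0,"wy":0,"wz":0},
    {"dx":0,"dy":0,"dz":-0.02,"wx":0,"wy":0,"wz":0},
    {"dx":0,"dy":0,"dz":-0.04,"wx":0,"wy":0,"wz":0},
    {"dx":0,"dy":0,"dz":-0.04,"wx":0,"wy":0,"wz":0},
    {"dx":0,"dy":0,"dz":-0.04,"wx":0,"wy":0,"wz":0},
    {"dx":0,"dy":0,"dz":0,"wx":0,"wy":0,"wz":0},
    {"dx":0,"dy":0,"dz":0,"wx":0,"wy":0,"wz":0},
  ],
)

```text
time: 11.38
tcp_pos: [0.4719, 0.1168, 0.1509]
tool_rot: [-0.003, 0.691, 0.723, 0.002]
contact_force: [-0.2, -0.2, -1.1]
grip_width: 0.047
```

```bash
python3 -c "
from rel import *
a=snap('top','top4');b=snap('side','side4')
cv2.imwrite('pics/c4.png',np.hstack([cv2.resize(a[170:430,140:480],None,fx=1.18,fy=1.18),cv2.resize(b[130:390,130:470],None,fx=1.18,fy=1.18)])[:,:,::-1])
b=fit('cutting_board',(.2,.3,.021),0,(.482,-.09,.04)); rel(b,np.array([.4647,-.2402,.04]))
s=robot.state();print(s['contact_force'],s['tcp_pos'])
for t in('tin','mug','garlic','salt_cellar'):
  for c in('top','side'): print(t,c,[ray(c,d['xy'],.021*(t=='salt_cellar'))[:2].round(3) for d in robot.landmark_of(c,t)[:2]])"
```

```text
cutting_board top hull px 14465 raw 12254
cutting_board side hull px 7797 raw 4703
cutting_board ['top', 'side'] [ 0.4842 -0.091   0.0397] iou 0.961
cutting_board ['top'] [ 0.4845 -0.0891  0.0416] iou 0.972
cutting_board ['side'] [ 0.4838 -0.0955  0.045 ] iou 0.971
gap y -0.0017  x 0.0254  yaw err -0.0003
[-0.03579748  0.0923489  -0.36417059] [0.47155009 0.11653072 0.15024707]
tin top [array([ 0.437, -0.408])]
tin side []
mug top [array([0.738, 0.006]), array([ 0.481, -0.086])]
mug side [array([0.734, 0.003])]
garlic top [array([0.738, 0.152])]
garlic side [array([0.744, 0.147])]
salt_cellar top [array([ 0.458, -0.104])]
salt_cellar side [array([ 0.457, -0.099]), array([0.545, 0.295])]
```

View pics/c4.png

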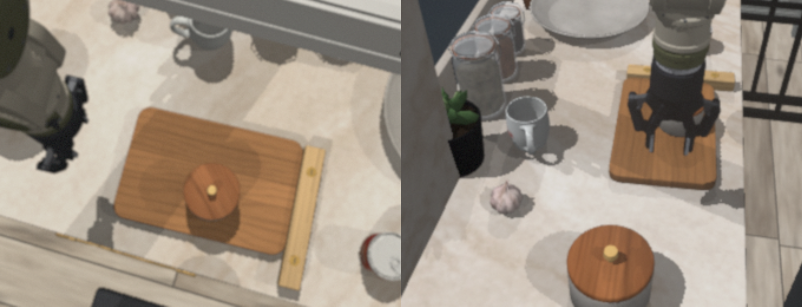

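The board is flush against the stop with the cellar upright on it. The bystanders are where they were, and the gripper is clear of everything. Handing in.

```bash
python3 -c "
from station import robot
print(robot.close_job())"
```

```text
the job is handed in; nothing more can be done
None
```

The board now lies flush against the stop bar with the salt cellar still standing on it, and I handed the job in. The clock read about 11.4 s when the arm stopped, well inside the 64 s limit.

**What I did:** I pushed the board's far end with both half-open fingertips, off-centre at first, which took out its crookedness of about 0.11 rad. I then centred the fingers on the end and pushed until the board stopped moving, with the push force rising to about 22 N. After that I backed off and raised the gripper clear.

**Last checks:**

| Check | Measured | Limit |
|---|---|---|
| Gap at the stop | about 0 mm (fit gave −1.7 mm, within the 2 mm calibration) | under 6 mm |
| Angle to the stop | under 0.01 rad | 0.035 rad |
| Sideways offset | 25 mm | 60 mm |

- **Salt cellar:** it stands upright on the board, and the arm stayed well away from it.
- **Bystanders:** the tin, mug and garlic were found within about 6 mm of where they started, which is the detection noise.
- **Contact:** the tool read no outside force at the end.

**Misses and disagreements:**
- The two cameras disagreed by about 6 mm on the board's position along the push direction and by up to 9 mm on the stop's. I relied on the top view and on feeling the contact.
- The side camera, partly blocked by the arm, did not find the tin at the end, so its position rests on the top view alone.

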